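# Set up the seasoning caddy in the order the jars go into the mortar

## Task

Set up the seasoning caddy for the lunch rush, so that the jars stand in the order they go into the mortar: starting at the pocket with one dot and working round to the one with four, put in the red-capped jar first, then yellow, then green, then blue, letting go of each before you take the next. Keep the jars upright and lower them right down to the pocket floor, don't drop them, and leave the white-capped spare jar and everything else on the cart standing where it is.

Things in the scene. Friction and masses are not known exactly. Their poses are not given: they have to be found in the camera images.
- jar_red_mid (a point): Centre (half-way up, 47.5 mm above the underside) of the red-capped seasoning jar: an upright steel cylinder 50 mm in diameter and 95 mm tall; the red cap is the top 25 mm, same diameter, and a red band runs round the body. About 0.2 kg, loose, stands on the shelf, z axis along its height.
- jar_yellow_mid (a point): Centre (half-way up, 47.5 mm above the underside) of the yellow-capped seasoning jar: an upright steel cylinder 50 mm in diameter and 95 mm tall; the yellow cap is the top 25 mm, same diameter, and a yellow band runs round the body. About 0.2 kg, loose, stands on the shelf, z axis along its height.
- jar_green_mid (a point): Centre (half-way up, 47.5 mm above the underside) of the green-capped seasoning jar: an upright steel cylinder 50 mm in diameter and 95 mm tall; the green cap is the top 25 mm, same diameter, and a green band runs round the body. About 0.2 kg, loose, stands on the shelf, z axis along its height.
- jar_blue_mid (a point): Centre (half-way up, 47.5 mm above the underside) of the blue-capped seasoning jar: an upright steel cylinder 50 mm in diameter and 95 mm tall; the blue cap is the top 25 mm, same diameter, and a blue band runs round the body. About 0.2 kg, loose, stands on the shelf, z axis along its height.
- pocket1 (a point): Pocket one of the caddy, marked by one black dot on the deck's edge beside it. The point is the centre of the pocket's floor, where the middle of a jar's underside rests (4 mm above the shelf); z up. The pocket is a round hole 60 mm wide in the deck, whose top is 40 mm above the shelf (36 mm above the pocket floor).
- pocket2 (a point): Pocket two of the caddy, marked by two black dots on the deck's edge beside it. The point is the centre of the pocket's floor, where the middle of a jar's underside rests (4 mm above the shelf); z up. The pocket is a round hole 60 mm wide in the deck, whose top is 40 mm above the shelf (36 mm above the pocket floor).
- pocket3 (a point): Pocket three of the caddy, marked by three black dots on the deck's edge beside it. The point is the centre of the pocket's floor, where the middle of a jar's underside rests (4 mm above the shelf); z up. The pocket is a round hole 60 mm wide in the deck, whose top is 40 mm above the shelf (36 mm above the pocket floor).
- pocket4 (a point): Pocket four of the caddy, marked by four black dots on the deck's edge beside it. The point is the centre of the pocket's floor, where the middle of a jar's underside rests (4 mm above the shelf); z up. The pocket is a round hole 60 mm wide in the deck, whose top is 40 mm above the shelf (36 mm above the pocket floor).
- caddy: White square caddy 196 x 196 mm, pinned to the shelf, turned any way round; deck top 40 mm up. Origin: centre of its underside. Pockets one to four at (+46,+46), (+46,-46), (-46,-46), (-46,+46) mm in its x, y: clockwise seen from above. Steel handle at its centre: a 10 mm post with a flat loop reaching 22 mm either way along the caddy's y, 130 mm high.
- jar_white_mid (a point): Bystander: spare jar with a white cap, otherwise exactly like the others (50 mm diameter, 95 mm tall), the point at its centre, 47.5 mm up. Stays where it is.
- bottle_amber: Bystander: amber sauce bottle with a red cap, 54 mm in diameter, 160 mm tall, loose, standing among the jars. Origin: centre of its underside.
- bottle_dark: Bystander: dark brown sauce bottle with a yellow cap, 54 mm in diameter, 160 mm tall, loose, standing among the jars. Origin: centre of its underside.
- spoon_cup: Bystander: small aluminium cup, 60 mm across the rim, 80 mm tall, with two spoon handles up to 135 mm high, loose, standing among the jars. Origin: centre of its underside.
- mortar: Bystander: grey stone mortar, 184 mm in diameter, 140 mm tall, 6 kg, with the wooden pestle standing in it (up to 300 mm high, leaning away from the caddy), to the right of the caddy. Origin: centre of its underside.
- bowl: Bystander: aluminium bowl, 180 mm in diameter, 65 mm tall, to the left of the jars. Origin: centre of its underside.

How it is judged:
By the outcome, as a careful person would: the job done as asked, in the order asked, and still so for the second after the job is handed in, with the robot touching nothing.
It also fails if it takes over 72 s, if anything falls off the work surface, if the arm or the gripper's body presses on something with over 40 N, if the wrist force passes 120 N, or if a joint passes its speed limit or range.

## Robot

A 7-joint arm with a two-finger parallel gripper is mounted at the origin on the work surface. World frame = base frame: x ahead of the robot, y to its left, z up, the work surface at z = 0. Lengths are in mm, angles in degrees, forces in N, time in s.
With the tool pointing down it reaches from about 350 to 900 mm from the base axis. Payload 7.2 kg.
Tool frame: the origin (TCP) lies at the very end of the fingers, on their centre line; the grasp point (between the pads) lies 19 mm behind it (arm.grasp_offset is the distance from the TCP to the grasp point, in mm); z points along the fingers, y is the direction in which the jaws open and shut (so a half turn about z gives the same grasp; the last joint's range is limited). The gripper opens to 85 mm and grips with 20 to 120 N. Pads are 22 mm wide; open, the fingers measure 114 mm over their backs; the gripper's body (76 mm by 85 mm) begins 54 mm behind the grasp point. The pads swing forward as they close: fully open they stand 13 mm farther back than shut.
Start: joints at [-74.553, 23.554, -0.728, 91.456, 0.321, 64.991, -4.71], TCP at [207.142, 589.679, 231.297] pointing down, gripper open.
Joint ranges: [-169.25, 169.25], [-16.82, 113.86], [-84.01, 82.57], [7.8, 145.47], [-59.2, 239.2], [7.22, 106.19], [-163.78, 163.78]. Speed limits (degrees/s): [136.94, 136.94, 172.46, 172.46, 180, 180, 180].

## Interface

Orientations are given as [roll, pitch, yaw] about the fixed x, y, z axes, in that order (R = Rz(yaw) Ry(pitch) Rx(roll)).
In Python, from bench import arm, viewer gives the robot as it stands. The module is installed in compiled form; this text tells all that it offers.
- The arm moves only by the tool move_arm, never from a script. Its argument "series" is a list of rows, each a list of 5 numbers: the opening, from 0 (shut) to 1 (fully open), then the shift along the tool's x, y, z in m, then the turn about the tool's z in degrees. A call has 1 to 12 rows; each row shifts and turns the pose as measured when the row begins, along the tool's axes as they then stand; what a row does not reach is not made up. A row lasts 1/8 s, in which the tool goes at most 62.5 mm and 10.7 degrees, less where a joint would pass 70% of its speed; a pose out of reach is approached as far as the arm can. A call is refused whole if a number of a shift passes 0.0625 or a number of a turn 10.7, either way. A call with a gripper value outside its range is refused whole. The fingers move at their own pace and stop on an object; "squeeze" is the grip in N (left out, the last holds). Time passes only in rows, so rows that do not move let the fingers close. It gives the time, the measured TCP pose, the force and the opening at its end, in the units of the state.
- arm.sense(): the state, without advancing time (a new reading comes with each control period).
- viewer.read_camera(name): name is "scene" or "top"; returns a dict with "pixels" (384x512x3 uint8, blue, green, red), "vfov" (degrees; the focal length in pixels is half the picture's height over the tangent of half this angle, whatever the lens; pixels are square), "cx", "cy" (the principal point, pixels), "R" (3x3) and "t" (3): a world point X has camera coordinates R X + t. Camera axes: x right, y down, z forward; pixel columns grow to the right and rows downward; lengths in mm; the calibration is good to about 2 mm. A picture is of the moment at which its call begins. There is no depth.
- arm.finish_job(): hands the job in, once; it reports no verdict.
The state is a dict: "time_s": time; "qpos": joint angles; "joint_vel": joint speeds; "effort": joint torques, N m; "position": TCP position; "tcp_rot": TCP orientation; "ft_force": force on the tool from outside, world axes, zero at the start; "torque": the same for the moment, N m; "width": finger opening in mm.
Only numpy, scipy, OpenCV 4.12 (cv2) and the standard library are available. Lean on these libraries where they do the work, as an engineer would, in place of code of your own. Each camera call takes 0.05 s, during which the arm holds its last target.

## Working session

There is one attempt and no reset: what is moved stays moved. The work goes in short steps, Python scripts to look and compute and a tool call to move; the robot and the scene stay as the last step left them, time stands still between calls to the robot, and variables do not carry over. Pictures are saved under pics/ and viewed, and the job is handed in when it is done.

Besides the shell and the picture viewer there is one more tool, called after "Request:" as name(argument=value, ...), one argument or row to a line, values as JSON. move_arm: Moves the arm, as the interface text tells. Its arguments: {"type":"object","properties":{"series":{"type":"array","items":{"type":"array","items":{"type":"number"}}},"squeeze":{"type":"number"}},"required":["series"]}

```bash
mkdir -p pics; ls; python3 - <<'E'
from bench import arm, viewer
import cv2
s=arm.sense(); print({k:s[k] for k in ('time_s','position','tcp_rot','width','ft_force')})
for n in ('scene','top'):
    c=viewer.read_camera(n); cv2.imwrite(f'pics/{n}0.png',c['pixels']); print(n,c['vfov'],c['cx'],c['cy'],c['R'],c['t'])
E
```

```text
pics
{'time_s': 0.0, 'position': array([207.0132562 , 589.16858654, 230.42592818]), 'tcp_rot': array([-1.79903576e+02,  7.15632092e-03,  1.60646100e+02]), 'width': 85.20081178029733, 'ft_force': array([-0.75034103, -0.00731184,  0.73853956])}
scene 56.82214066779417 260.23251840288486 189.8454439123622 [[-0.81219695  0.58335176  0.00607009]
 [ 0.44413408  0.62504461 -0.64192224]
 [-0.37826054 -0.51867135 -0.76674572]] [ 412.49941651 -193.84162722 1630.69284827]
top 48.867955497647344 257.82321989839187 193.21659454851536 [[ 0.00316304 -0.99997546 -0.00625117]
 [-0.98486817 -0.00203194 -0.17329327]
 [ 0.17327632  0.00670472 -0.98485043]] [  18.52020144  527.0126281  1272.35793708]
```

View pics/scene0.png

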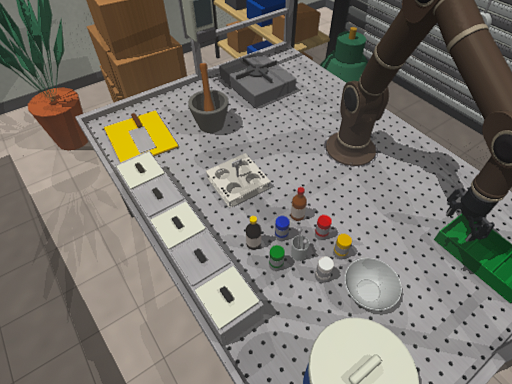

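View pics/top0.png

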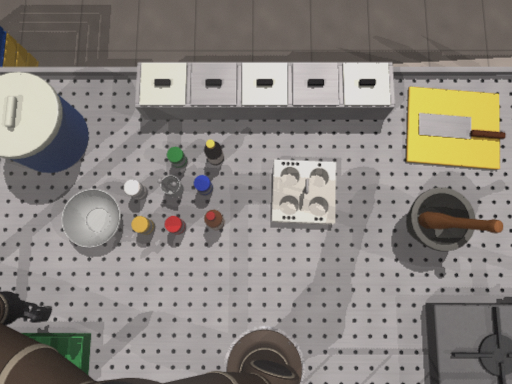

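The scene view shows the caddy near (238,178) and the jars around (275–345, 220–270). In the top view the caddy is at (304,191), green at (176,155), blue (202,184), red (173,224), yellow (140,225) and white (133,188). Next I'll enlarge both.

```bash
python3 - <<'E'
import cv2
t=cv2.imread('pics/top0.png'); s=cv2.imread('pics/scene0.png')
def crop(im,x0,y0,x1,y1,k,fn):
    c=cv2.resize(im[y0:y1,x0:x1],None,fx=k,fy=k,interpolation=cv2.INTER_CUBIC)
    for x in range((x0+9)//10*10,x1,10): cv2.putText(c,str(x),((x-x0)*k,8),0,.3,(0,0,255),1); cv2.line(c,((x-x0)*k,10),((x-x0)*k,14),(0,0,255),1)
    for y in range((y0+9)//10*10,y1,10): cv2.putText(c,str(y),(0,(y-y0)*k+3),0,.3,(0,0,255),1);
    cv2.imwrite(fn,c)
crop(t,265,150,345,230,7,'pics/tc.png')
crop(t,115,130,235,245,5,'pics/tj.png')
crop(s,200,145,280,210,8,'pics/sc.png')
crop(s,235,180,365,290,5,'pics/sj.png')
E
```

```text
(no output)
```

View pics/tc.png

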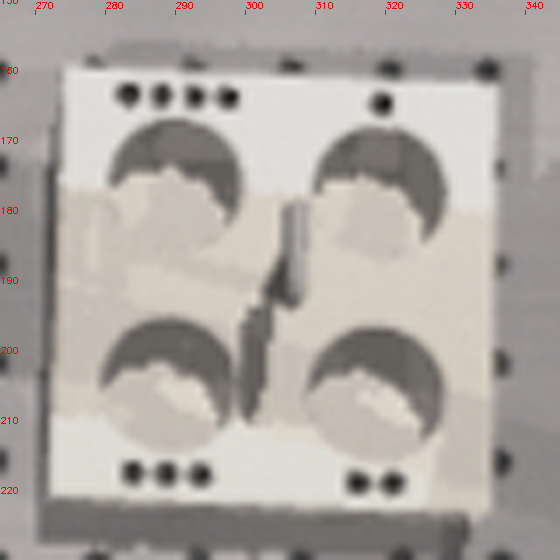

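View pics/tj.png

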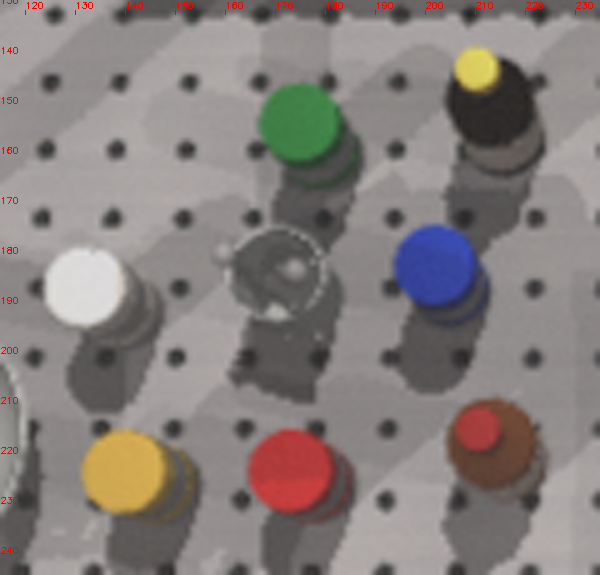

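View pics/sc.png

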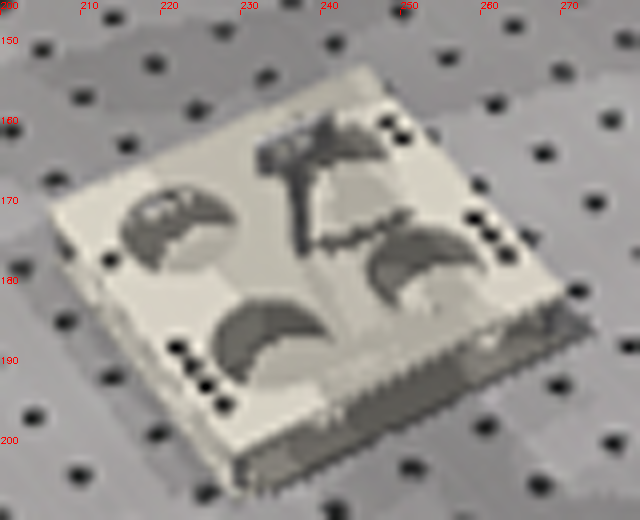

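View pics/sj.png

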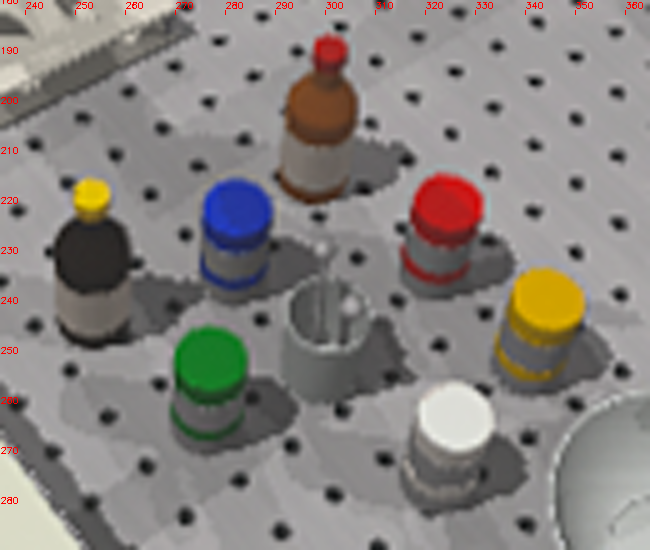

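Top crop: the caddy's one-dot pocket is top right, then two, three and four follow clockwise. The handle lies along the image vertical. The cap tops are clear in both views, so I'll triangulate the caps and the deck corners.

```bash
cat > h.py <<'E'
import numpy as np,cv2
from bench import arm, viewer
CAL={'scene':(56.82214066779417,260.23251840288486,189.8454439123622,[[-0.81219695,0.58335176,0.00607009],[0.44413408,0.62504461,-0.64192224],[-0.37826054,-0.51867135,-0.76674572]],[412.49941651,-193.84162722,1630.69284827]),
'top':(48.867955497647344,257.82321989839187,193.21659454851536,[[0.00316304,-0.99997546,-0.00625117],[-0.98486817,-0.00203194,-0.17329327],[0.17327632,0.00670472,-0.98485043]],[18.52020144,527.0126281,1272.35793708])}
def P(n):
    v,cx,cy,R,t=CAL[n]; f=192/np.tan(np.radians(v/2))
    return np.array([[f,0,cx],[0,f,cy],[0,0,1]])@np.c_[np.array(R),np.array(t)]
def tri(a,b):
    X=cv2.triangulatePoints(P('top'),P('scene'),np.array(a,float).reshape(2,1),np.array(b,float).reshape(2,1)).ravel(); X=X[:3]/X[3]
    return X,np.hypot(*(proj('top',X)-a)),np.hypot(*(proj('scene',X)-b))
def proj(n,X):
    q=P(n)@np.r_[X,1]; return q[:2]/q[2]
def onz(n,uv,z):
    p=P(n); A=np.c_[p[:,0],p[:,1],-np.r_[uv,1]]; return np.linalg.solve(A,-(p[:,2]*z+p[:,3]))[:2]
E
python3 - <<'E'
from h import *
np.set_printoptions(precision=1,suppress=True)
T=lambda p,k,x,y:np.array([(p[0]+.5)/k-.5+x,(p[1]+.5)/k-.5+y])
tj=dict(green=(300,122),blue=(435,265),red=(291,471),yellow=(125,471),white=(84,287))
sj=dict(green=(211,358),blue=(237,208),red=(447,205),yellow=(544,300),white=(456,418))
for n in tj:
    a=T(tj[n],5,115,130);b=T(sj[n],5,235,180)
    print(n,*tri(a,b),'z95:',onz('top',a,95),onz('scene',b,95))
tc=[(62,66),(499,82),(491,513),(50,497)];sc=[(232,452),(50,205),(365,65),(565,290)]
C=[]
for p,q in zip(tc,sc):
    a=T(p,7,265,150);b=T(q,8,200,145); print(*tri(a,b),onz('top',a,40),onz('scene',b,40)); C.append(onz('top',a,40))
C=np.array(C); print(C.mean(0),np.linalg.norm(C-np.roll(C,1,0),axis=1))
# bottles, cup
print('dark',onz('top',T((477,69),5,115,130),160),onz('scene',T((92,190),5,235,180),158))
print('amber',onz('top',T((478,429),5,115,130),160),onz('scene',T((330,46),5,235,180),158))
print('cup',onz('top',T((275,274),5,115,130),80),onz('scene',T((330,312),5,235,180),80))
print('spoon tips',onz('top',T((222,250),5,115,130),133),onz('top',T((294,268),5,115,130),133))
print('bowl c',onz('top',np.array([92,219]),65))
E
```

```text
green [639.8 275.2  92.5] 0.19754503251550784 0.2592683392491039 z95: [639.5 274.3] [640.2 277. ]
blue [550.9 190.   91.9] 0.10190545240112094 0.12388217132308864 z95: [550.5 189.4] [552.1 192. ]
red [426.2 273.   88.8] 0.04312400412377007 0.05148614230553079 z95: [425.7 271.7] [429.8 275.9]
yellow [426.1 371.3  90.7] 0.14731651874305243 0.1836228542920922 z95: [425.4 370.4] [429.2 372.4]
white [537.  402.3  91.5] 0.1419791826674117 0.18851935275089987 z95: [536.6 400.9] [538.2 403.8]
[637.8 -29.3  43.3] 0.017017491007177907 0.019803717973862447 [638.6 -29.3] [636.6 -31.6]
[ 629.  -225.3   42.7] 0.7106503145792065 0.7739673443625344 [ 631.4 -227.3] [ 626.1 -224.8]
[ 434.7 -217.4   40.1] 0.34231538869020306 0.3458680223866165 [ 435.4 -218.2] [ 433.7 -216.2]
[442.  -23.2  38.7] 0.08541619579968389 0.0922907309864914 [442.1 -23.4] [442.5 -22. ]
[ 536.9 -124.5] [196.6 198.1 196.2 194.9]
dark [653.7 158.7] [651.6 157.2]
amber [443.1 153.3] [441.7 152.6]
cup [547.8 289.2] [546.4 289.2]
spoon tips [551.6 309.2] [540.9 266.5]
bowl c [442.8 525.2]
```

```bash
python3 - <<'E'
from h import *
np.set_printoptions(precision=1,suppress=True)
T=lambda p,k,x,y:np.array([(p[0]+.5)/k-.5+x,(p[1]+.5)/k-.5+y])
for i,p in enumerate([(380,192),(376,393),(168,385),(175,184)]): print('pocket',i+1,onz('top',T(p,7,265,150),40))
a=np.radians(-92.3); R=np.array([[np.cos(a),-np.sin(a)],[np.sin(a),np.cos(a)]])
print([(R@np.array(v)+[536,-124.2]) for v in [(46,46),(46,-46),(-46,-46),(-46,46)]])
print('bins', onz('top',np.array([176,120]),0),[onz('top',np.array([176,107]),z) for z in (40,80,120)])
print('mortar',onz('top',np.array([442,219]),140))
s=arm.sense();print(s['position'],s['tcp_rot'])
E
```

```text
pocket 1 [ 580.3 -172.3]
pocket 2 [ 488.9 -168.6]
pocket 3 [492.3 -76.1]
pocket 4 [583.9 -80.1]
[array([ 580.1, -172. ]), array([ 488.2, -168.3]), array([491.9, -76.4]), array([583.8, -80.1])]
bins [782.5 294. ] [array([812.5, 287.2]), array([796.7, 278.7]), array([780.9, 270.3])]
mortar [ 436.8 -506.9]
[207.1 589.3 230.6] [-179.9    0.   160.6]
```

Request:
move_arm(
  series=[
    [0.75, 0, 0, 0, 10],
    [0.75, 0, 0, 0, 10],
    [0.75, 0, 0, 0, 10],
    [0.75, 0, 0, 0, 10],
    [0.75, 0, 0, 0, 10],
    [0.75, 0, 0, 0, 10],
    [0.75, 0, 0, 0, 10],
  ],
  squeeze=50,
)

```text
time_s: 0.98
position: [206.5, 587.0, 226.8]
tcp_rot: [-179.9, 0.5, 88.4]
ft_force: [-0.2, 0.2, -0.7]
width: 63.9
```

Request:
move_arm(
  series=[
    [0.75, -0.045, 0.032, -0.002, -1],
    [0.75, -0.045, 0.032, -0.001, -0.6],
    [0.75, -0.045, 0.032, -0.001, 0],
    [0.75, -0.045, 0.032, -0.001, 0],
    [0.75, -0.045, 0.032, -0.001, 0],
    [0.75, -0.045, 0.032, -0.001, 0],
    [0.75, -0.03, 0.02, 0, 0],
    [0.75, 0, 0, 0, 0],
  ],
)

```text
time_s: 1.98
position: [420.7, 275.8, 233.4]
tcp_rot: [-179.8, 0.7, 90.0]
ft_force: [0.4, 0.3, -0.5]
width: 64.4
```

Request:
move_arm(
  series=[
    [0.75, -0.001, 0.004, 0.03, 0],
    [0.75, -0.001, 0.003, 0.04, 0],
    [0.75, 0, 0, 0.03, 0],
    [0.75, 0, 0, 0.01, 0],
    [0.75, 0, 0, 0, 0],
  ],
)

```text
time_s: 2.6
position: [425.2, 277.0, 120.6]
tcp_rot: [-179.7, 0.5, 90.2]
ft_force: [0.7, -0.2, 0.6]
width: 64.2
```

```bash
cat > snap.py <<'E'
import sys; from h import *
fn=sys.argv[1]; a=list(map(int,sys.argv[2:])) 
t=viewer.read_camera('top')['pixels'];s=viewer.read_camera('scene')['pixels']
r=lambda im,x,y,w,h,k:cv2.resize(im[y:y+h,x:x+w],None,fx=k,fy=k,interpolation=cv2.INTER_CUBIC)
cv2.imwrite('pics/'+fn+'.png',np.hstack([r(t,a[0],a[1],90,100,4),r(s,a[2],a[3],90,100,4)]))
q=arm.sense();print(q['position'].round(1),q['tcp_rot'].round(1),q['width'].round(1),q['ft_force'].round(1),q['time_s'])
E
python3 snap.py red1 130 175 285 180
```

```text
Traceback (most recent call last):
  File "snap.py", line 6, in <module>
    q=arm.sense();print(q['position'].round(1),q['tcp_rot'].round(1),q['width'].round(1),q['ft_force'].round(1),q['time_s'])
                                                                     ^^^^^^^^^^^^^^^^
AttributeError: 'float' object has no attribute 'round'
```

View pics/red1.png

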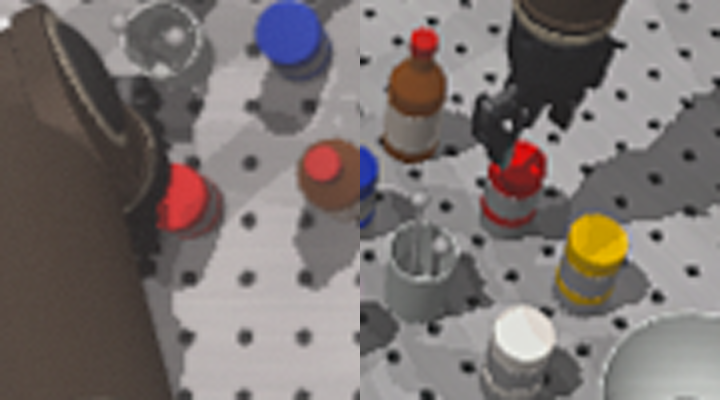

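The gripper is centred over the red jar at scene crop (515,165). The fingers straddle it, and the yellow jar, cup and bottles are clear. I'll descend to TCP 66.

Request:
move_arm(
  series=[
    [0.75, -0.003, 0.002, 0.02, 0],
    [0.75, -0.001, 0, 0.02, 0],
    [0.75, 0, 0, 0.012, 0],
    [0.75, 0, 0, 0.002, 0],
  ],
)

```text
time_s: 3.2
position: [430.6, 276.1, 71.1]
tcp_rot: [179.8, 0.1, 90.3]
ft_force: [-0.1, -0.3, 0.1]
width: 64.0
```

Request:
move_arm(
  series=[
    [0.75, -0.003, -0.003, 0.004, 0],
    [0.75, 0, 0, 0, 0],
  ],
)

```text
time_s: 3.45
position: [427.9, 273.3, 68.0]
tcp_rot: [179.8, 0.0, 90.3]
ft_force: [0.5, 0.5, -0.3]
width: 64.3
```

Request:
move_arm(
  series=[
    [0.3, 0, 0, 0.001, 0],
    [0.3, 0, 0, 0, 0],
    [0.3, 0, 0, 0, 0],
    [0.3, 0, 0, 0, 0],
  ],
  squeeze=50,
)

```text
time_s: 3.95
position: [428.0, 273.7, 67.9]
tcp_rot: [179.7, -0.1, 90.3]
ft_force: [-0.2, -0.5, -0.8]
width: 48.8
```

```bash
sed -i "s/q\['width'\].round(1)/round(float(q['width']),1)/" snap.py
python3 snap.py red2 130 175 285 180
```

```text
[428.  273.7  67.9] [ 1.797e+02 -1.000e-01  9.030e+01] 48.6 [-0.7  0.3 -1.1] 4.05
```

View pics/red2.png

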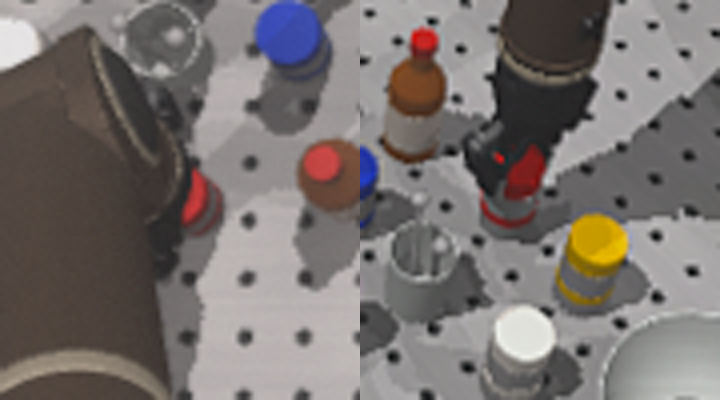

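Red is gripped (width 48.8, cap between the pads, seen at scene crop (520,170)). Now I'll lift it.

Request:
move_arm(
  series=[
    [0.3, 0, 0, -0.015, 0],
    [0.3, 0, 0, -0.035, 0],
    [0.3, 0, 0, -0.045, 0],
    [0.3, 0, 0, -0.045, 0],
    [0.3, 0, 0, -0.035, 0],
    [0.3, 0, 0, -0.01, 0],
  ],
)

```text
time_s: 4.8
position: [426.6, 272.0, 261.6]
tcp_rot: [179.8, 0.0, 90.2]
ft_force: [-0.2, -1.2, -1.8]
width: 48.7
```

Request:
move_arm(
  series=[
    [0.3, -0.02, 0.007, 0, 0],
    [0.3, -0.04, 0.014, 0, 0],
    [0.3, -0.045, 0.016, 0, 0],
    [0.3, -0.045, 0.016, 0, 0],
    [0.3, -0.045, 0.016, 0, 0],
    [0.3, -0.045, 0.016, 0, 0],
    [0.3, -0.045, 0.016, 0, 0],
    [0.3, -0.045, 0.016, 0, 0],
    [0.3, -0.045, 0.014, 0, 0],
    [0.3, -0.035, 0.012, 0, 0],
    [0.3, -0.02, 0.008, 0, 0],
    [0.3, 0, 0, 0, 0],
  ],
)

```text
time_s: 6.3
position: [577.5, -170.5, 253.7]
tcp_rot: [-179.4, 0.1, 90.4]
ft_force: [0.2, 0.1, -2.1]
width: 48.6
```

Request:
move_arm(
  series=[
    [0.3, -0.001, 0.002, 0.025, 0],
    [0.3, 0, 0, 0.04, 0],
    [0.3, 0, 0, 0.035, 0],
    [0.3, 0, 0, 0.02, 0],
    [0.3, 0, 0, 0, 0],
  ],
)

```text
time_s: 6.92
position: [575.7, -164.8, 127.9]
tcp_rot: [-179.1, -0.1, 90.6]
ft_force: [1.0, 0.3, -1.9]
width: 48.8
```

```bash
python3 snap.py red3 265 140 195 120
```

```text
[ 577.1 -165.6  129.9] [-1.793e+02 -1.000e-01  9.060e+01] 48.8 [-0.5  0.1 -1.3] 7.025
```

View pics/red3.png

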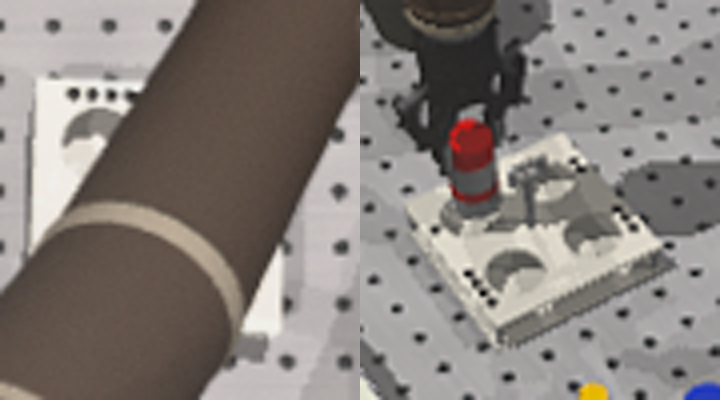

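Red is just above the deck at the one-dot pocket (scene crop (475,190)), and the handle is clear. I'll correct xy before lowering.

Request:
move_arm(
  series=[
    [0.3, -0.006, 0.003, 0.005, 0.4],
    [0.3, 0, 0, 0, 0],
  ],
)

```text
time_s: 7.28
position: [581.5, -171.9, 126.6]
tcp_rot: [-179.5, -0.0, 90.2]
ft_force: [-0.4, -0.7, -2.4]
width: 48.8
```

```bash
python3 snap.py red4 265 140 195 120
```

```text
[ 581.5 -171.6  126.8] [-1.795e+02 -1.000e-01  9.020e+01] 48.7 [ 0.2  0.6 -2.6] 7.375
```

View pics/red4.png

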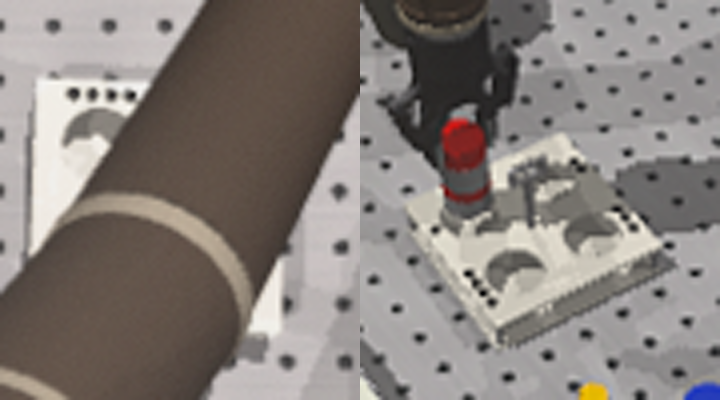

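```bash
python3 - <<'E'
from h import *
for X in [(581.5,-171.7,58.8),(581.5,-171.7,153.8),(580.2,-172.1,40)]:
    p=proj('scene',np.array(X,float)); print(p, (p-[195,120]+.5)*4+[360,0])
E
python3 - <<'E'
import cv2
im=cv2.imread('pics/red4.png')[60:300,370:560]; cv2.imwrite('pics/red4z.png',cv2.resize(im,None,fx=2.5,fy=2.5))
E
```

```text
[221.29238533 170.16944939] [467.16954134 202.67779758]
[219.38788835 153.46887404] [459.55155342 135.87549617]
[221.86386748 173.08619591] [469.45546993 214.34478363]
```

View pics/red4z.png

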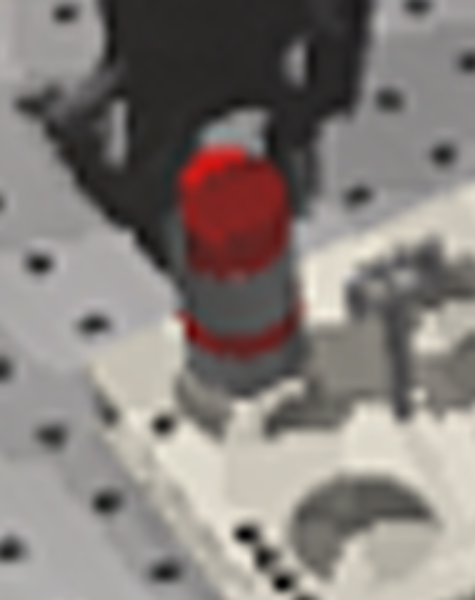

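Jar bottom and pocket agree within about 1–2 mm against a clearance of 5 mm. I'll lower it.

Request:
move_arm(
  series=[
    [0.3, -0.002, 0, 0.012, 0],
    [0.3, -0.001, 0, 0.015, 0],
    [0.3, 0, 0, 0.01, 0],
    [0.3, 0, 0, 0, 0],
  ],
)

```text
time_s: 7.88
position: [580.7, -174.5, 86.6]
tcp_rot: [-179.5, -0.1, 90.2]
ft_force: [0.2, 0.2, -2.6]
width: 48.5
```

Next comes a small y correction, then the last 14 mm slowly.

Request:
move_arm(
  series=[
    [0.3, 0.002, 0, 0.005, 0],
    [0.3, 0, 0, 0.004, 0],
    [0.3, 0, 0, 0.002, 0],
    [0.3, 0, 0, 0.001, 0],
    [0.3, 0, 0, 0, 0],
  ],
)

```text
time_s: 8.5
position: [581.1, -172.4, 74.4]
tcp_rot: [-179.5, -0.1, 90.2]
ft_force: [-0.3, -0.7, -1.9]
width: 48.2
```

Request:
move_arm(
  series=[
    [0.3, 0, 0, 0.0015, 0],
    [0.3, 0, 0, 0.001, 0],
    [0.3, 0, 0, 0.0005, 0],
    [0.3, 0, 0, 0, 0],
  ],
)

```text
time_s: 9.0
position: [581.4, -172.7, 72.3]
tcp_rot: [-179.6, -0.1, 90.2]
ft_force: [-0.4, 0.7, -1.5]
width: 48.4
```

Request:
move_arm(
  series=[
    [0.3, 0, 0, 0.001, 0],
    [0.3, 0, 0, 0.0005, 0],
  ],
)

```text
time_s: 9.25
position: [581.4, -172.9, 72.1]
tcp_rot: [-179.6, -0.1, 90.2]
ft_force: [-3.0, 1.2, 6.1]
width: 48.6
```

Floor contact (Fz +6 N). Releasing.

Request:
move_arm(
  series=[
    [0.75, 0, 0, 0, 0],
    [0.75, 0, 0, 0, 0],
    [0.75, 0, 0, 0, 0],
  ],
)

```text
time_s: 9.62
position: [582.0, -173.1, 72.2]
tcp_rot: [-179.7, -0.1, 90.2]
ft_force: [0.6, 0.5, -0.6]
width: 63.9
```

```bash
python3 snap.py red5 265 140 195 120
```

```text
[ 581.9 -173.    72.2] [-1.797e+02 -1.000e-01  9.020e+01] 64.3 [-0.2 -0.2  0.1] 9.725
```

View pics/red5.png

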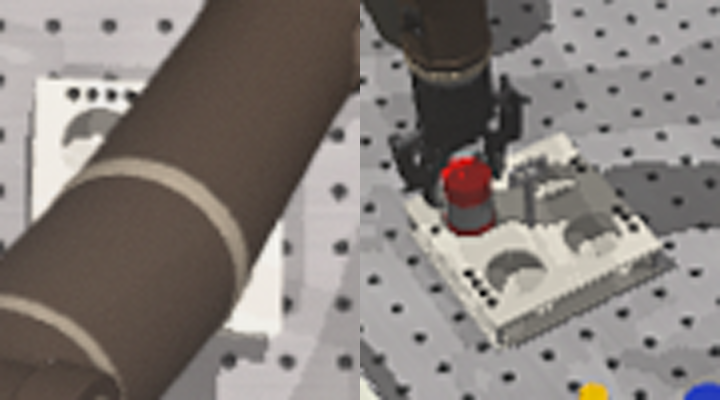

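Red stands upright in pocket one (scene crop (468,195)) with the fingers open. Now up, and on to yellow.

Request:
move_arm(
  series=[
    [0.75, 0, 0, -0.02, 0],
    [0.75, 0, 0, -0.04, 0],
    [0.75, 0, 0, -0.055, 0],
    [0.75, 0.01, -0.003, -0.05, 0],
    [0.75, 0.04, -0.01, 0, 0],
    [0.75, 0.05, -0.014, 0, 0],
    [0.75, 0.05, -0.014, 0, 0],
    [0.75, 0.05, -0.014, 0, 0],
    [0.75, 0.05, -0.014, 0, 0],
    [0.75, 0.05, -0.014, 0, 0],
    [0.75, 0.05, -0.014, 0, 0],
    [0.75, 0.04, -0.014, 0, 0],
  ],
)

```text
time_s: 11.22
position: [472.3, 221.0, 259.4]
tcp_rot: [179.4, -0.2, 89.4]
ft_force: [0.1, -0.4, 0.1]
width: 64.2
```

Request:
move_arm(
  series=[
    [0.75, 0.045, -0.013, 0, 0],
    [0.75, 0.05, -0.014, 0, 0],
    [0.75, 0.04, -0.013, 0.01, 0],
    [0.75, 0.013, -0.004, 0.04, 0],
    [0.75, 0, 0, 0.045, 0],
    [0.75, 0, 0, 0.03, 0],
    [0.75, 0, 0, 0.008, 0],
    [0.75, 0, 0, 0, 0],
  ],
)

```text
time_s: 12.22
position: [431.6, 380.9, 135.8]
tcp_rot: [178.8, -0.9, 89.6]
ft_force: [-0.0, 0.5, 0.4]
width: 64.3
```

```bash
python3 snap.py yel1 100 175 300 200
```

```text
[432.  381.3 136.4] [178.7  -1.   89.6] 63.8 [-0.6  0.8 -1. ] 12.325
```

View pics/yel1.png

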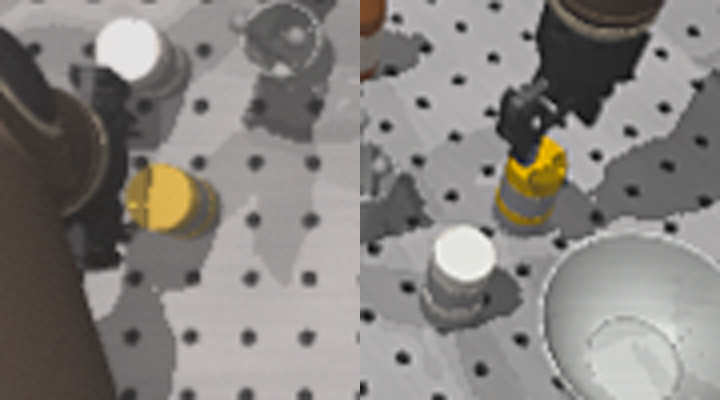

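The yellow jar is right below (top crop (160,197)), and the gripper sits about 10 mm too far in +y. I'll correct and descend.

Request:
move_arm(
  series=[
    [0.75, -0.008, -0.004, 0.01, 0],
    [0.75, -0.002, -0.001, 0.005, 0],
    [0.75, 0, 0, 0, 0],
  ],
)

```text
time_s: 12.7
position: [427.8, 371.3, 122.4]
tcp_rot: [178.6, -1.1, 89.6]
ft_force: [-0.1, 0.2, 0.0]
width: 63.9
```

Request:
move_arm(
  series=[
    [0.75, 0, 0, 0.02, 0.4],
    [0.75, 0, 0, 0.02, 0],
    [0.75, 0, 0, 0.01, 0],
    [0.75, 0, 0, 0.003, 0],
    [0.75, 0, 0, 0, 0],
  ],
)

```text
time_s: 13.32
position: [430.2, 373.3, 69.5]
tcp_rot: [178.5, -1.3, 89.2]
ft_force: [0.1, 0.1, 1.3]
width: 63.7
```

Request:
move_arm(
  series=[
    [0.75, -0.002, -0.0025, 0.0015, 0],
    [0.75, 0, 0, 0, 0],
  ],
)

```text
time_s: 13.58
position: [428.0, 371.7, 68.8]
tcp_rot: [178.5, -1.3, 89.2]
ft_force: [0.6, 0.5, 0.1]
width: 64.1
```

Request:
move_arm(
  series=[
    [0.3, 0, 0, 0, 0],
    [0.3, 0, 0, 0, 0],
    [0.3, 0, 0, 0, 0],
    [0.3, 0, 0, -0.01, 0],
    [0.3, 0, 0, -0.03, 0],
    [0.3, 0, 0, -0.045, 0],
    [0.3, 0, 0, -0.045, 0],
    [0.3, 0, 0, -0.04, 0],
    [0.3, 0, 0, -0.01, 0],
  ],
)

```text
time_s: 14.7
position: [422.0, 365.9, 255.2]
tcp_rot: [178.6, -1.2, 89.1]
ft_force: [-0.3, 1.2, -3.0]
width: 48.6
```

```bash
python3 snap.py yel2 100 175 300 180
```

```text
[421.3 365.6 253.2] [178.7  -1.1  89.1] 49.0 [ 0.7 -0.9 -2.3] 14.8
```

View pics/yel2.png

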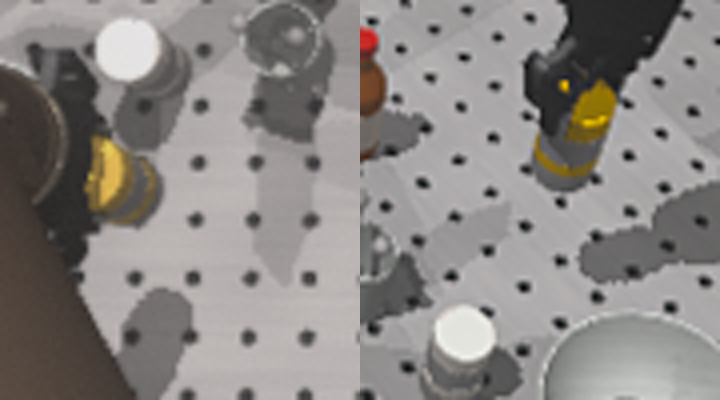

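Yellow is held and lifted (scene crop (575,140)). Moving to pocket two.

Request:
move_arm(
  series=[
    [0.3, -0.02, 0.003, -0.003, 0],
    [0.3, -0.04, 0.005, -0.002, 0],
    [0.3, -0.048, 0.006, 0, -0.4],
    [0.3, -0.048, 0.006, 0, -0.4],
    [0.3, -0.048, 0.006, 0, 0],
    [0.3, -0.048, 0.006, 0, 0],
    [0.3, -0.048, 0.006, 0, 0],
    [0.3, -0.048, 0.006, 0, 0],
    [0.3, -0.048, 0.006, 0, 0],
    [0.3, -0.048, 0.006, 0, 0],
    [0.3, -0.04, 0.005, 0, 0],
    [0.3, -0.02, 0.003, 0, 0],
  ],
)

```text
time_s: 16.3
position: [468.8, -168.1, 237.4]
tcp_rot: [-179.9, -0.2, 89.6]
ft_force: [0.7, 0.5, -2.2]
width: 48.9
```

Request:
move_arm(
  series=[
    [0.3, 0, 0.012, 0.015, 0],
    [0.3, 0, 0.006, 0.03, 0],
    [0.3, 0, 0, 0.03, 0],
    [0.3, 0, 0, 0.018, 0],
    [0.3, 0, 0, 0.005, 0],
    [0.3, 0, 0, 0, 0],
  ],
)

```text
time_s: 17.05
position: [476.5, -175.6, 130.4]
tcp_rot: [-179.1, -0.1, 88.8]
ft_force: [-0.3, 0.2, -2.4]
width: 48.9
```

Request:
move_arm(
  series=[
    [0.3, 0.007, 0.012, 0.002, -0.8],
    [0.3, 0, 0, 0, 0],
    [0.3, 0, 0, 0, 0],
  ],
)

```text
time_s: 17.42
position: [490.5, -168.5, 129.6]
tcp_rot: [-179.3, -0.1, 89.7]
ft_force: [-0.5, -0.0, -2.2]
width: 49.1
```

```bash
python3 snap.py yel3 265 140 195 120; python3 - <<'E'
from h import *
for X in [(488.3,-168.4,60),(488.3,-168.4,155),(488.3,-168.4,40)]:
    p=proj('scene',np.array(X,float)); print((p-[195,120]+.5)*4+[360,0])
E
```

```text
[ 490.4 -168.3  129.5] [-1.793e+02 -1.000e-01  8.970e+01] 48.8 [ 0.2 -0.1 -1.6] 17.525
[544.68685723 166.12562646]
[541.23641727  98.98167834]
[545.37064023 179.43172393]
```

View pics/yel3.png

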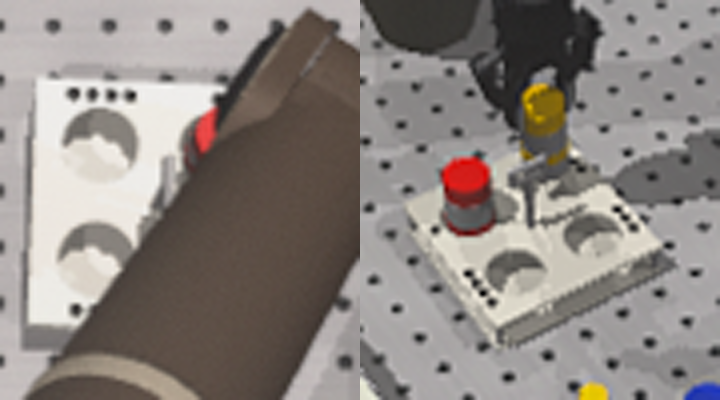

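Yellow hangs upright over pocket two (scene crop (545,125)), beside the handle. I'll lower it.

Request:
move_arm(
  series=[
    [0.3, 0, -0.001, 0.012, 0],
    [0.3, 0, 0, 0.015, 0],
    [0.3, 0, 0, 0.01, 0],
    [0.3, 0, 0, 0, 0],
  ],
)

```text
time_s: 18.02
position: [488.0, -168.1, 89.3]
tcp_rot: [-179.2, -0.1, 89.7]
ft_force: [-0.7, 0.7, -2.1]
width: 48.8
```

Request:
move_arm(
  series=[
    [0.3, -0.0005, 0.0005, 0.006, 0],
    [0.3, 0, 0, 0.005, 0],
    [0.3, 0, 0, 0.002, 0],
    [0.3, 0, 0, 0.001, 0],
    [0.3, 0, 0, 0.0005, 0],
    [0.3, 0, 0, 0.0005, 0],
  ],
)

```text
time_s: 18.77
position: [488.8, -169.3, 74.2]
tcp_rot: [-179.3, -0.1, 89.7]
ft_force: [-2.3, -1.1, 6.4]
width: 48.9
```

Request:
move_arm(
  series=[
    [0.3, 0, 0, 0.0005, 0],
    [0.3, 0, 0, 0, 0],
  ],
)

```text
time_s: 19.02
position: [488.8, -169.5, 74.4]
tcp_rot: [-179.3, -0.1, 89.7]
ft_force: [0.6, 0.1, -1.8]
width: 48.7
```

Request:
move_arm(
  series=[
    [0.3, 0, 0, 0.001, 0],
    [0.3, 0, 0, 0.001, 0],
  ],
)

```text
time_s: 19.27
position: [488.9, -170.2, 74.0]
tcp_rot: [-179.4, -0.2, 89.7]
ft_force: [-5.5, 0.2, 16.5]
width: 48.6
```

Request:
move_arm(
  series=[
    [0.72, 0, 0, -0.0005, 0],
    [0.72, 0, 0, 0, 0],
    [0.72, 0, 0, 0, 0],
  ],
)

```text
time_s: 19.65
position: [489.5, -170.3, 74.7]
tcp_rot: [-179.4, -0.1, 89.7]
ft_force: [-1.0, -0.4, -0.4]
width: 61.4
```

```bash
python3 snap.py yel4 265 140 195 120
```

```text
[ 489.5 -170.3   74.7] [-1.794e+02 -1.000e-01  8.970e+01] 61.4 [-0.1  0.2  0.3] 19.75
```

View pics/yel4.png

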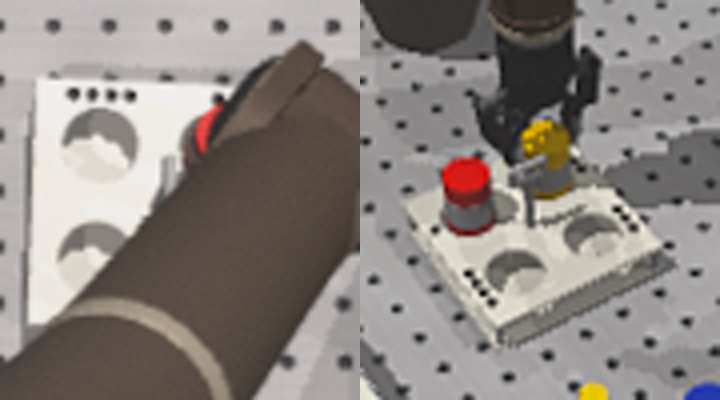

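Yellow is seated in pocket two, upright. Next is green.

Request:
move_arm(
  series=[
    [0.72, 0, 0, -0.02, 0],
    [0.72, 0, 0, -0.045, 0],
    [0.72, 0, 0, -0.055, 0],
    [0.72, 0.008, 0.003, -0.04, 0],
    [0.75, 0.04, 0.014, 0, 0],
    [0.75, 0.05, 0.018, 0, 0],
    [0.75, 0.05, 0.018, 0, 0],
    [0.75, 0.05, 0.018, 0, 0],
    [0.75, 0.05, 0.018, 0, 0],
    [0.75, 0.05, 0.018, 0, 0],
    [0.75, 0.05, 0.016, 0, 0],
    [0.75, 0.04, 0.014, 0, 0],
  ],
)

```text
time_s: 21.25
position: [636.5, 225.1, 240.3]
tcp_rot: [-179.6, -0.2, 89.2]
ft_force: [0.2, -0.4, 0.0]
width: 64.2
```

Request:
move_arm(
  series=[
    [0.75, 0.03, 0.002, 0, -0.8],
    [0.75, 0.012, 0.002, 0.02, 0],
    [0.75, 0.002, 0, 0.035, 0],
    [0.75, 0, 0, 0.035, 0],
    [0.75, 0, 0, 0.015, 0],
    [0.75, 0, 0, 0.005, 0],
    [0.75, 0, 0, 0, 0],
  ],
)

```text
time_s: 22.12
position: [639.4, 271.2, 121.6]
tcp_rot: [-179.5, -0.0, 90.1]
ft_force: [-0.3, -1.0, 0.6]
width: 63.9
```

```bash
python3 snap.py gre1 130 110 235 190
```

```text
[639.8 271.5 122.5] [-1.796e+02 -1.000e-01  9.010e+01] 63.8 [-0.  -0.5  0.1] 22.225
```

View pics/gre1.png

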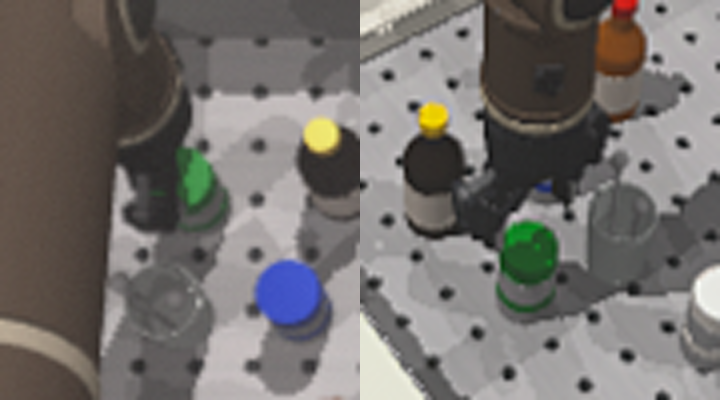

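```bash
python3 - <<'E'
from h import *
for X in [(639.8,271.5,122.5),(639.8+37,271.5,126),(639.8-37,271.5,126),(639.8,275.5,95)]:
    p=proj('scene',np.array(X,float)); print((p-[235,190]+.5)*4+[360,0])
im=cv2.imread('pics/gre1.png')[130:330,360:660]; cv2.imwrite('pics/gre1z.png',cv2.resize(im,None,fx=2.5,fy=2.5))
E
```

```text
[526.88225995 224.53971792]
[490.33124449 245.52243194]
[562.90159553 199.61413084]
[528.46803809 245.31599517]
```

View pics/gre1z.png

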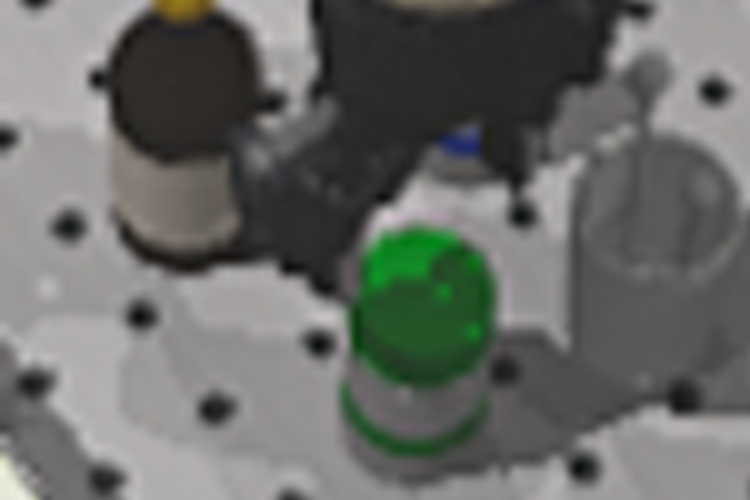

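The fingertips (about (340,295) and (520,195)) straddle the green cap and clear the dark bottle and cup. Descending.

Request:
move_arm(
  series=[
    [0.75, 0.003, 0, 0.015, 0],
    [0.75, 0.001, 0, 0.02, 0],
    [0.75, 0, 0, 0.012, 0],
    [0.75, 0, 0, 0.003, 0],
    [0.75, 0, 0, 0, 0],
  ],
)

```text
time_s: 22.85
position: [639.8, 276.4, 69.8]
tcp_rot: [-179.6, -0.1, 90.1]
ft_force: [0.2, 0.1, -0.3]
width: 63.8
```

Request:
move_arm(
  series=[
    [0.75, -0.001, 0, 0.0015, 0],
    [0.3, 0, 0, 0, 0],
    [0.3, 0, 0, 0, 0],
    [0.3, 0, 0, 0, 0],
    [0.3, 0, 0, 0, 0],
  ],
)

```text
time_s: 23.48
position: [640.2, 275.3, 69.2]
tcp_rot: [-179.7, -0.2, 90.1]
ft_force: [-0.7, -0.0, -1.6]
width: 48.3
```

Request:
move_arm(
  series=[
    [0.3, 0, 0, -0.01, 0],
    [0.3, 0, 0, -0.03, 0],
    [0.3, 0, 0, -0.045, 0],
    [0.3, 0, 0, -0.045, 0],
    [0.3, 0, 0, -0.04, 0],
    [0.3, 0, 0, -0.01, 0],
  ],
)

```text
time_s: 24.22
position: [640.4, 274.0, 255.8]
tcp_rot: [-179.6, -0.1, 90.1]
ft_force: [0.5, -0.7, -2.4]
width: 48.6
```

```bash
python3 snap.py gre2 130 110 235 160
```

```text
[639.5 274.1 253.4] [-179.4   -0.    90.1] 48.5 [-0.1  0.9 -2.2] 24.325
```

View pics/gre2.png

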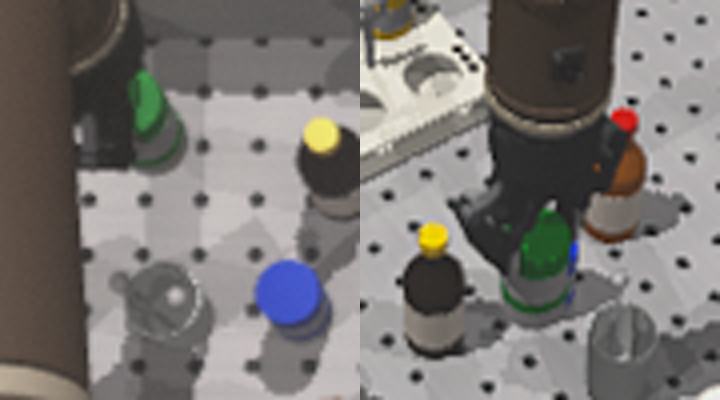

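Green is held and lifted (scene crop (545,260)), and its neighbours are undisturbed. Moving to pocket three.

Request:
move_arm(
  series=[
    [0.3, -0.02, -0.008, -0.002, 0],
    [0.3, -0.035, -0.015, 0, 0],
    [0.3, -0.04, -0.018, 0, 0],
    [0.3, -0.04, -0.018, 0, 0],
    [0.3, -0.04, -0.018, 0, 0],
    [0.3, -0.04, -0.018, 0, 0],
    [0.3, -0.04, -0.018, 0, 0],
    [0.3, -0.04, -0.016, 0, 0],
    [0.3, -0.03, -0.01, 0, 0],
    [0.3, -0.01, -0.004, 0, 0],
    [0.3, 0, 0, 0, 0],
  ],
)

```text
time_s: 25.7
position: [481.7, -68.7, 239.2]
tcp_rot: [-177.8, 0.5, 90.4]
ft_force: [1.1, 0.1, -2.8]
width: 48.4
```

Request:
move_arm(
  series=[
    [0.3, -0.005, 0.01, 0.02, -0.4],
    [0.3, 0, 0.002, 0.03, 0],
    [0.3, 0, 0, 0.03, 0],
    [0.3, 0, 0, 0.015, 0],
    [0.3, 0, 0, 0, 0],
  ],
)

```text
time_s: 26.32
position: [492.6, -66.7, 138.8]
tcp_rot: [-177.6, 0.4, 91.3]
ft_force: [-0.4, -0.3, -1.5]
width: 48.4
```

```bash
python3 snap.py gre3 265 140 195 120; python3 - <<'E'
from h import *
for X in [(492.1,-76.3,60),(492.1,-76.3,155),(492.1,-76.3,40)]:
    p=proj('scene',np.array(X,float)); print((p-[195,120]+.5)*4+[360,0])
E
```

```text
[493.5 -67.1 140.1] [-177.8    0.4   91.3] 48.4 [-0.4 -1.  -2.2] 26.425
[592.00245086 220.6785955 ]
[590.95204766 154.02519192]
[592.21017279 233.85960371]
```

View pics/gre3.png

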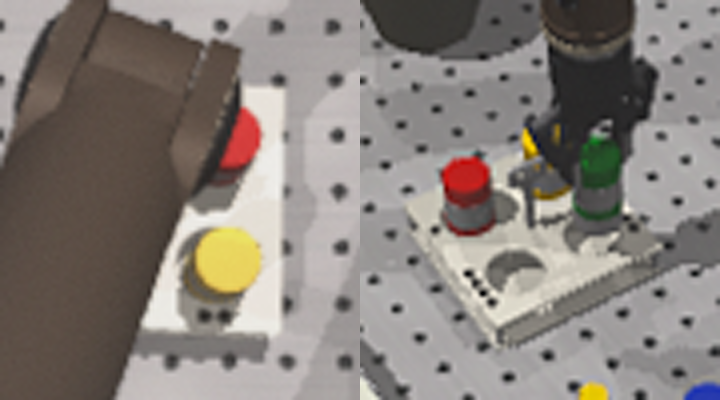

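Green is near pocket three but about 9 mm too far in +y. Correcting.

Request:
move_arm(
  series=[
    [0.3, -0.009, 0.001, 0.006, 1.2],
    [0.3, 0, 0, 0.004, 0],
    [0.3, 0, 0, 0, 0],
  ],
)

```text
time_s: 26.8
position: [495.8, -77.0, 131.4]
tcp_rot: [-178.0, 0.4, 90.0]
ft_force: [-0.4, 0.3, -2.0]
width: 48.7
```

```bash
python3 snap.py gre4 265 140 195 120; python3 - <<'E'
from h import *
im=cv2.imread('pics/gre4.png')[100:300,470:690]; cv2.imwrite('pics/gre4z.png',cv2.resize(im,None,fx=3,fy=3))
E
```

```text
[495.9 -77.  131.6] [-178.     0.4   90. ] 48.8 [-0.8 -0.4 -2. ] 26.9
```

View pics/gre4z.png

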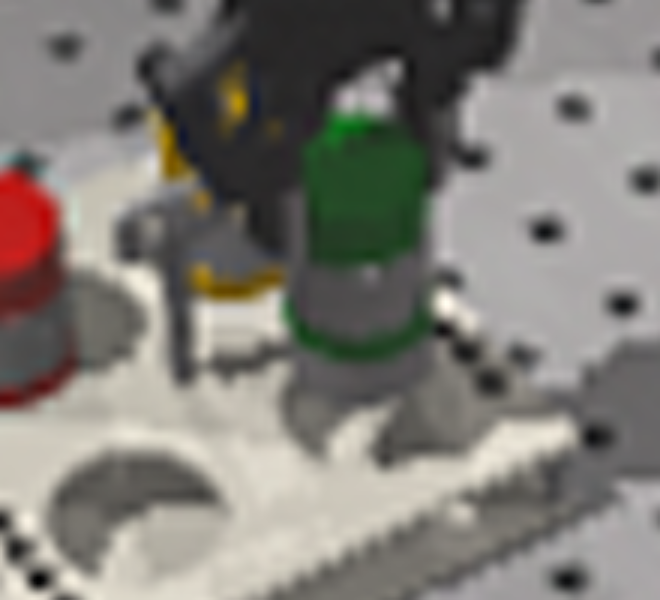

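Request:
move_arm(
  series=[
    [0.3, 0.001, -0.002, 0.003, 0],
    [0.3, 0, 0, 0.01, 0],
    [0.3, 0, 0, 0.005, 0],
    [0.3, 0, 0, 0, 0],
  ],
)

```text
time_s: 27.4
position: [492.9, -75.6, 112.4]
tcp_rot: [-178.0, 0.4, 90.1]
ft_force: [-0.0, -0.5, -3.2]
width: 48.6
```

```bash
python3 snap.py gre5 265 140 195 120; python3 - <<'E'
from h import *
im=cv2.imread('pics/gre5.png')[100:300,470:690]; cv2.imwrite('pics/gre5z.png',cv2.resize(im,None,fx=3,fy=3))
E
```

```text
[493.2 -75.7 112.8] [-178.1    0.4   90.1] 48.3 [-0.9 -0.  -1.9] 27.5
```

View pics/gre5z.png

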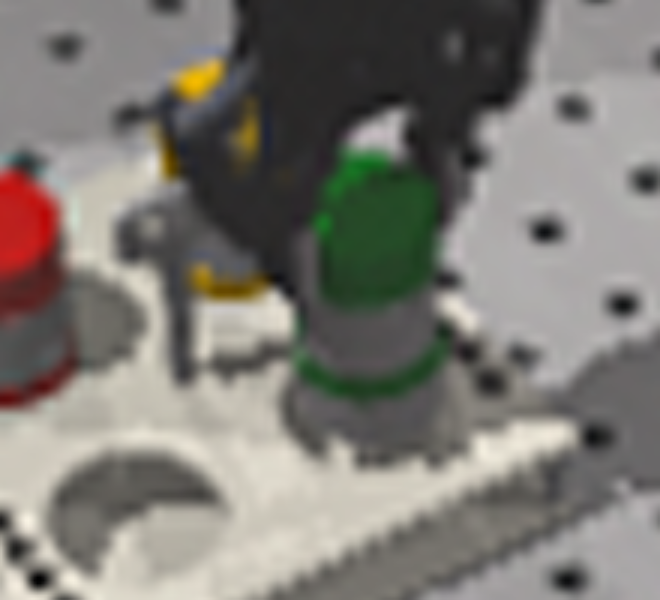

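The jar foot is centred over the hole, which spans about 285–445 in this crop. Lowering.

Request:
move_arm(
  series=[
    [0.3, 0, 0, 0.008, 0],
    [0.3, 0, 0, 0.012, 0],
    [0.3, 0, 0, 0.008, 0],
    [0.3, 0, 0, 0, 0],
  ],
)

```text
time_s: 28.0
position: [492.2, -75.8, 82.7]
tcp_rot: [-178.0, 0.4, 90.1]
ft_force: [0.7, 0.5, -1.3]
width: 48.9
```

Request:
move_arm(
  series=[
    [0.3, 0, 0.0005, 0.004, 0],
    [0.3, 0, 0, 0.003, 0],
    [0.3, 0, 0, 0.0015, 0],
    [0.3, 0, 0, 0.001, 0],
  ],
)

```text
time_s: 28.5
position: [492.9, -76.3, 73.5]
tcp_rot: [-178.1, 0.4, 90.1]
ft_force: [-5.3, -0.0, 17.0]
width: 48.4
```

Floor contact at z 73.5, where 73.2 was expected. Releasing.

Request:
move_arm(
  series=[
    [0.72, 0, 0, -0.0005, 0],
    [0.72, 0, 0, 0, 0],
    [0.72, 0, 0, 0, 0],
  ],
)

```text
time_s: 28.88
position: [493.7, -76.4, 74.7]
tcp_rot: [-178.2, 0.3, 90.1]
ft_force: [0.0, -0.6, -0.4]
width: 61.2
```

```bash
python3 snap.py gre6 265 140 195 120
```

```text
[493.6 -76.4  74.6] [-178.2    0.3   90. ] 61.6 [0.3 0.7 1.2] 28.975
```

View pics/gre6.png

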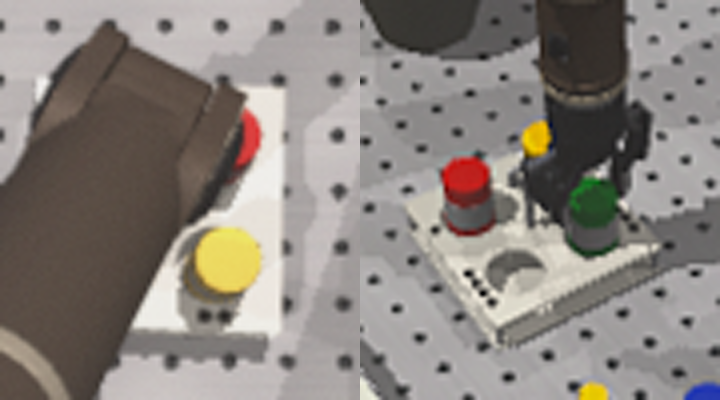

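Green is seated in pocket three, upright. Last is blue.

Request:
move_arm(
  series=[
    [0.72, 0, 0, -0.02, 0],
    [0.72, 0, 0, -0.045, 0],
    [0.72, 0, 0, -0.055, 0],
    [0.72, 0.008, 0.002, -0.04, 0],
    [0.75, 0.035, 0.006, 0, 0],
    [0.75, 0.045, 0.009, 0, 0],
    [0.75, 0.045, 0.009, 0, 0],
    [0.75, 0.045, 0.009, 0, 0],
    [0.75, 0.045, 0.009, 0, 0],
    [0.75, 0.03, 0.005, 0, 0],
    [0.75, 0, 0, 0, 0],
  ],
)

```text
time_s: 30.35
position: [549.2, 185.5, 236.7]
tcp_rot: [-178.2, 0.3, 89.9]
ft_force: [-0.4, 0.2, 0.8]
width: 64.2
```

Request:
move_arm(
  series=[
    [0.75, 0.003, 0.002, 0.02, 0],
    [0.75, 0.001, 0.001, 0.035, 0],
    [0.75, 0, 0.001, 0.035, 0],
    [0.75, 0, 0, 0.018, 0],
    [0.75, 0, 0, 0.003, 0],
    [0.75, 0, 0, 0, 0],
  ],
)

```text
time_s: 31.1
position: [548.5, 182.5, 118.4]
tcp_rot: [-178.1, 0.4, 89.5]
ft_force: [0.9, -0.1, 0.4]
width: 64.1
```

```bash
python3 snap.py blu1 150 140 240 165
```

```text
[548.8 182.9 119.1] [-178.2    0.4   89.5] 64.2 [-0.2  0.5 -0.9] 31.2
```

View pics/blu1.png

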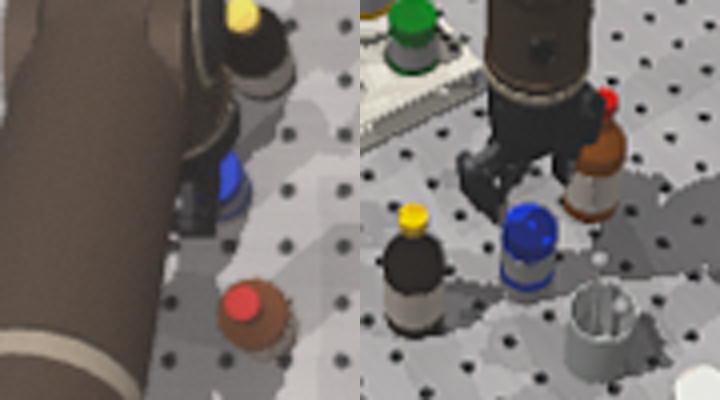

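The gripper sits over the blue cap (scene crop (528,230)) and needs about +8 mm y and +3 mm x. Correcting on the way down.

Request:
move_arm(
  series=[
    [0.75, 0.006, 0.003, 0.005, -0.4],
    [0.75, 0.002, 0.001, 0.015, 0],
    [0.75, 0, 0, 0.018, 0],
    [0.75, 0, 0, 0.007, 0],
    [0.75, 0, 0, 0, 0],
  ],
)

```text
time_s: 31.82
position: [552.0, 191.9, 71.3]
tcp_rot: [-178.2, 0.3, 90.0]
ft_force: [-0.2, 1.0, 1.5]
width: 64.1
```

Request:
move_arm(
  series=[
    [0.75, -0.001, 0, 0.003, 0],
    [0.3, 0, 0, 0, 0],
    [0.3, 0, 0, 0, 0],
    [0.3, 0, 0, 0, 0],
    [0.3, 0, 0, 0, 0],
  ],
)

```text
time_s: 32.45
position: [552.1, 190.6, 68.7]
tcp_rot: [-178.3, 0.3, 90.0]
ft_force: [0.4, -0.3, -2.2]
width: 48.6
```

Request:
move_arm(
  series=[
    [0.3, 0, 0, -0.01, 0],
    [0.3, 0, 0, -0.03, 0],
    [0.3, 0, 0, -0.045, 0],
    [0.3, 0, 0, -0.045, 0],
    [0.3, 0, 0, -0.04, 0],
    [0.3, 0, 0, -0.008, 0],
  ],
)

```text
time_s: 33.2
position: [556.9, 190.7, 253.7]
tcp_rot: [-178.2, 0.4, 89.9]
ft_force: [-0.7, -0.4, -3.2]
width: 48.6
```

```bash
python3 snap.py blu2 150 140 240 145
```

```text
[555.8 190.8 251.3] [-178.     0.4   89.9] 48.2 [ 0.4  0.2 -2.5] 33.3
```

View pics/blu2.png

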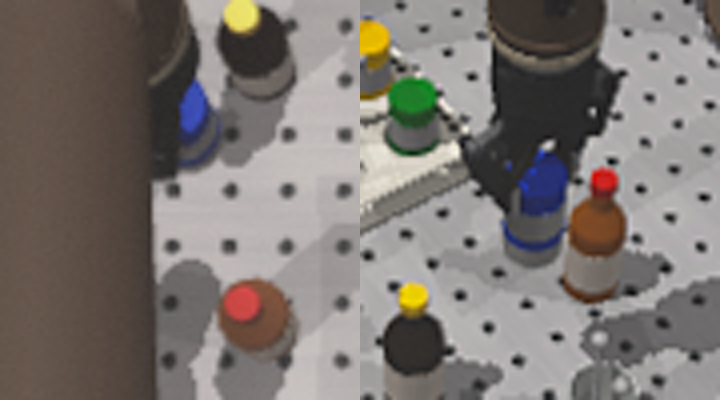

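Blue is held and lifted clear. Moving to pocket four.

Request:
move_arm(
  series=[
    [0.3, -0.015, 0.002, 0, 0],
    [0.3, -0.03, 0.003, 0, 0],
    [0.3, -0.035, 0.004, 0, 0],
    [0.3, -0.035, 0.004, 0, 0],
    [0.3, -0.035, 0.004, 0, 0],
    [0.3, -0.035, 0.004, 0, 0],
    [0.3, -0.035, 0.004, 0, 0],
    [0.3, -0.025, 0.003, 0, 0],
    [0.3, -0.01, 0, 0, 0],
    [0.3, 0, 0, 0, 0],
  ],
)

```text
time_s: 34.55
position: [573.8, -82.1, 237.2]
tcp_rot: [-176.5, 1.0, 89.6]
ft_force: [-0.3, -0.4, -3.1]
width: 48.6
```

Request:
move_arm(
  series=[
    [0.3, 0.002, 0.008, 0.018, 0],
    [0.3, 0.002, 0.006, 0.03, 0],
    [0.3, 0, 0.003, 0.03, 0],
    [0.3, 0, 0.001, 0.015, 0],
    [0.3, 0, 0, 0.003, 0],
    [0.3, 0, 0, 0, 0],
  ],
)

```text
time_s: 35.3
position: [587.3, -71.7, 132.4]
tcp_rot: [-176.4, 0.9, 90.1]
ft_force: [0.3, -0.2, -3.2]
width: 48.7
```

```bash
python3 snap.py blu3 265 140 195 120; python3 - <<'E'
from h import *
for X in [(583.9,-80.1,60),(583.9,-80.1,155),(583.9,-80.1,40)]:
    p=proj('scene',np.array(X,float)); print((p-[195,120]+.5)*4+[360,0])
im=cv2.imread('pics/blu3.png')[130:330,400:620]; cv2.imwrite('pics/blu3z.png',cv2.resize(im,None,fx=3,fy=3))
E
```

```text
[587.6 -71.8 133. ] [-176.4    0.9   90.1] 48.1 [-0.2  0.3 -3.3] 35.4
[513.72056286 258.05261215]
[508.36516238 191.80387709]
[514.77804034 271.13408863]
```

View pics/blu3z.png

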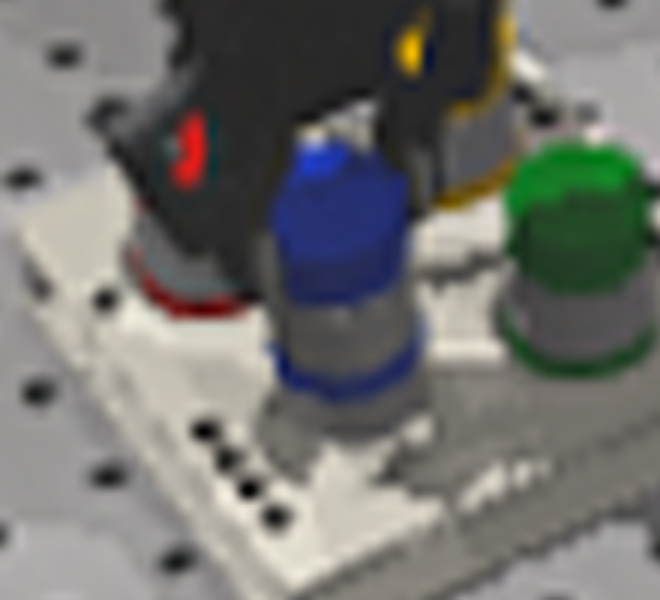

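Blue is above pocket four but about 7–8 mm too far in +y. I'll correct and re-look.

Request:
move_arm(
  series=[
    [0.3, -0.007, 0.0005, 0.01, 0],
    [0.3, 0, 0.001, 0.008, 0],
    [0.3, 0, 0, 0, 0],
  ],
)

```text
time_s: 35.78
position: [588.7, -80.0, 115.2]
tcp_rot: [-176.6, 0.8, 90.1]
ft_force: [0.5, -0.2, -2.8]
width: 48.7
```

```bash
python3 snap.py blu4 265 140 195 120; python3 - <<'E'
from h import *
im=cv2.imread('pics/blu4.png')[130:330,400:620]; cv2.imwrite('pics/blu4z.png',cv2.resize(im,None,fx=3,fy=3))
E
```

```text
[589.  -80.2 115.8] [-176.6    0.9   90.1] 48.7 [ 0.8  0.2 -2.4] 35.875
```

View pics/blu4z.png

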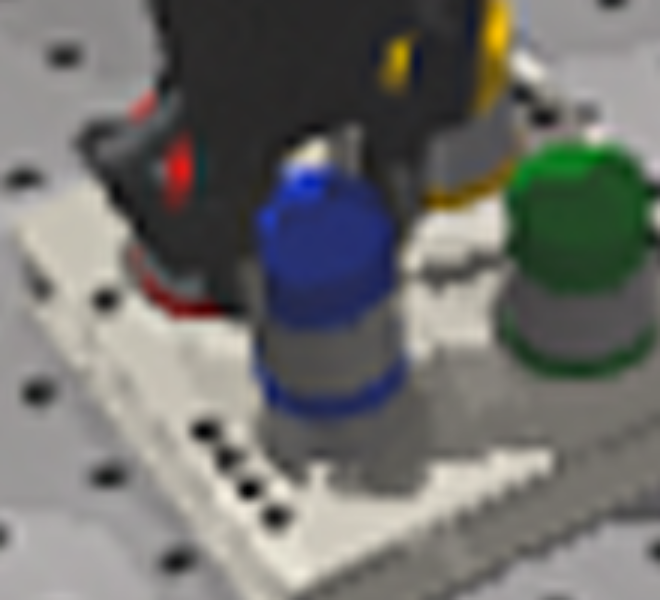

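Request:
move_arm(
  series=[
    [0.3, 0.001, -0.002, 0.003, 0],
    [0.3, 0, 0, 0.006, 0],
    [0.3, 0, 0, 0.006, 0],
    [0.3, 0, 0, 0, 0],
  ],
)

```text
time_s: 36.38
position: [586.0, -79.0, 100.1]
tcp_rot: [-176.7, 0.8, 90.1]
ft_force: [0.0, -0.0, -2.3]
width: 48.3
```

```bash
python3 snap.py blu5 265 140 195 120; python3 - <<'E'
from h import *
im=cv2.imread('pics/blu5.png')[130:330,400:620]; cv2.imwrite('pics/blu5z.png',cv2.resize(im,None,fx=3,fy=3))
E
```

```text
[586.4 -79.2 100.6] [-176.7    0.8   90.1] 48.7 [-0.7 -0.3 -2.3] 36.475
```

View pics/blu5z.png

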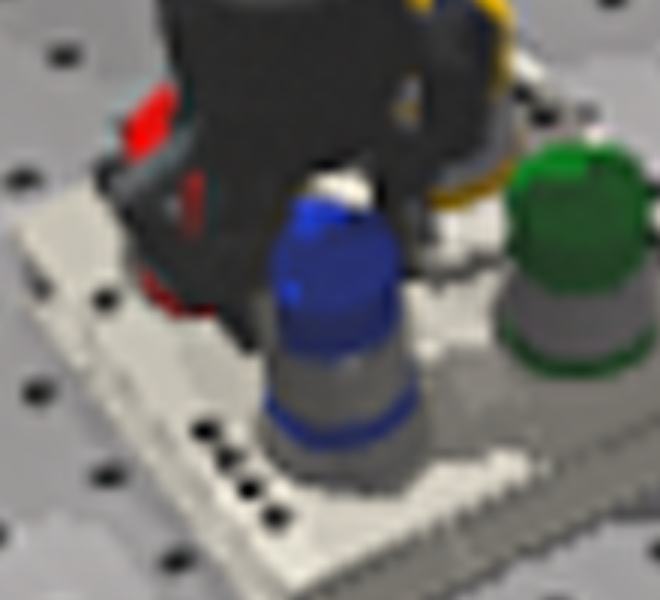

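The jar foot has entered the hole without contact force. I'll lower the rest.

Request:
move_arm(
  series=[
    [0.3, 0, 0.0005, 0.008, 0],
    [0.3, 0, 0.0005, 0.008, 0],
    [0.3, 0, 0.0005, 0.004, 0],
    [0.3, 0, 0, 0, 0],
  ],
)

```text
time_s: 36.98
position: [586.8, -79.5, 79.1]
tcp_rot: [-176.7, 0.8, 90.1]
ft_force: [0.2, -0.8, -2.4]
width: 48.6
```

Request:
move_arm(
  series=[
    [0.3, 0, 0, 0.003, 0],
    [0.3, 0, 0, 0.0015, 0],
    [0.3, 0, 0, 0.001, 0],
    [0.3, 0, 0, 0.0005, 0],
  ],
)

```text
time_s: 37.48
position: [586.7, -79.8, 73.2]
tcp_rot: [-176.7, 0.8, 90.1]
ft_force: [-1.3, 0.3, 2.1]
width: 48.7
```

Request:
move_arm(
  series=[
    [0.3, 0, 0, 0.001, 0],
    [0.3, 0, 0, 0.0005, 0],
  ],
)

```text
time_s: 37.72
position: [586.8, -80.1, 73.2]
tcp_rot: [-176.8, 0.8, 90.1]
ft_force: [-1.3, 0.8, 3.0]
width: 48.5
```

Request:
move_arm(
  series=[
    [0.5, 0, 0, 0, 0],
    [0.6, 0, 0, 0, 0],
    [0.72, 0, 0, 0, 0],
    [0.72, 0, 0, 0, 0],
  ],
)

```text
time_s: 38.22
position: [587.4, -80.1, 73.4]
tcp_rot: [-176.9, 0.8, 90.1]
ft_force: [-0.2, 0.1, -0.7]
width: 61.4
```

```bash
python3 snap.py blu6 265 140 195 120
```

```text
[587.3 -80.1  73.3] [-176.8    0.8   90.1] 61.7 [-0.2  0.8 -1. ] 38.325
```

View pics/blu6.png

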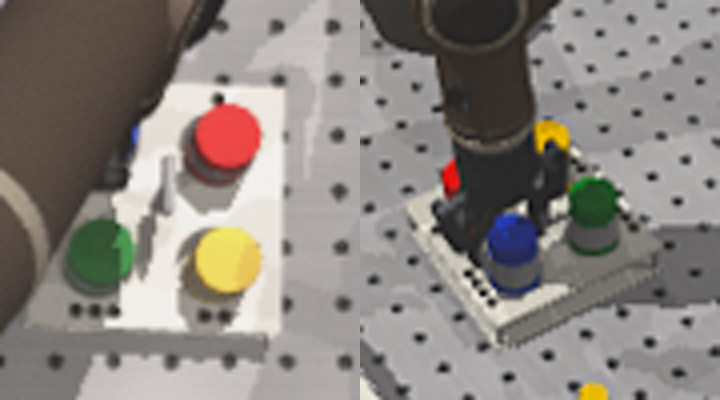

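Blue is seated and upright. Retreating.

Request:
move_arm(
  series=[
    [0.72, 0, 0, -0.01, 0],
    [0.72, 0, 0, -0.03, 0],
    [0.72, 0, 0, -0.05, 0],
    [0.72, 0, 0, -0.05, 0],
    [0.72, 0.01, 0, -0.04, 0],
    [0.72, 0.04, -0.01, -0.01, 0],
    [0.72, 0.05, -0.02, 0, 0],
    [0.72, 0.05, -0.02, 0, 0],
    [0.72, 0.05, -0.02, 0, 0],
    [0.72, 0.04, -0.01, 0, 0],
    [0.72, 0, 0, 0, 0],
  ],
)

```text
time_s: 39.7
position: [517.2, 167.9, 277.5]
tcp_rot: [-177.3, 0.7, 89.8]
ft_force: [0.4, -0.5, 0.7]
width: 61.4
```

```bash
python3 - <<'E'
from h import *
t=viewer.read_camera('top')['pixels'];s=viewer.read_camera('scene')['pixels']
cv2.imwrite('pics/end_t.png',cv2.resize(t[130:250,100:350],None,fx=3,fy=3,interpolation=cv2.INTER_CUBIC))
cv2.imwrite('pics/end_s.png',cv2.resize(s[130:320,190:420],None,fx=3,fy=3,interpolation=cv2.INTER_CUBIC))
print(arm.sense()['position'],arm.sense()['ft_force'])
E
```

```text
[518.24156257 163.87821356 277.75070925] [ 0.12291526 -0.65342102 -0.70303261]
```

View pics/end_t.png

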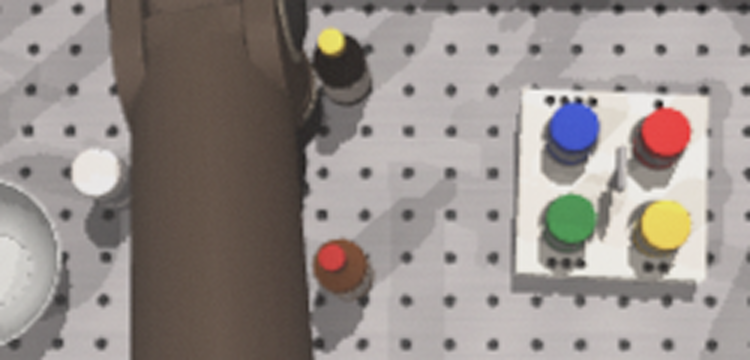

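View pics/end_s.png

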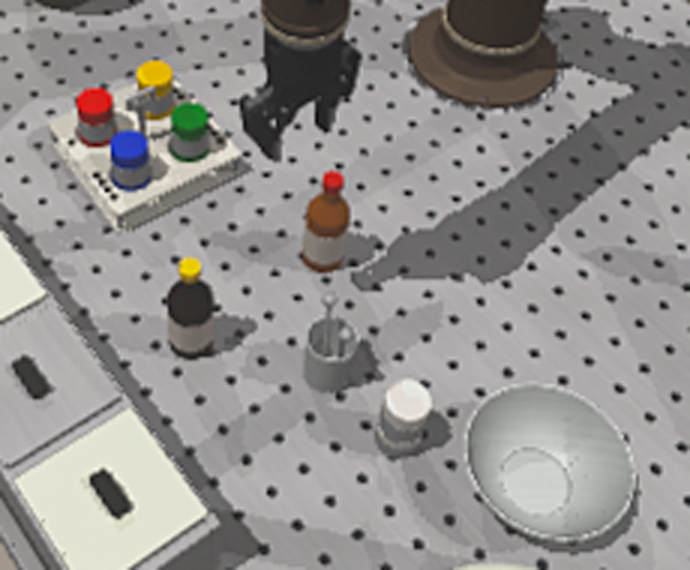

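All four stand in their pockets, and the bystanders are where they were. I'll check jar-top heights and the bystander positions before handing in.

```bash
python3 - <<'E'
from h import *
np.set_printoptions(precision=1,suppress=True)
T=lambda p,x,y:np.array([(p[0]+.5)/3-.5+x,(p[1]+.5)/3-.5+y])
for n,a,b in [('red',(666,132),(95,103)),('yellow',(666,225),(155,76)),('green',(571,218),(190,118)),('blue',(573,127),(129,146))]:
    a=T(a,100,130);b=T(b,190,130);print(n,*tri(a,b),onz('top',a,99))
print('white',onz('top',T((96,172),100,130),95),'dark',onz('top',T((331,41),100,130),160),'amber',onz('top',T((331,258),100,130),160))
s=cv2.imread('pics/scene0.png').astype(int);e=viewer.read_camera('scene')['pixels'].astype(int)
d=np.abs(s-e).max(2)
for n,(x0,y0,x1,y1) in dict(white=(315,255,340,283),cup=(292,240,310,262),bowl=(345,262,402,310),dark=(245,215,262,250),amber=(292,187,306,220),mortar=(190,60,230,132)).items(): print(n,np.median(d[y0:y1,x0:x1]),d[y0:y1,x0:x1].mean().round(1))
E
```

```text
red [ 578.7 -173.1   92.6] 0.2723623766990592 0.29143252223952965 [ 577.9 -172.7]
yellow [ 483.8 -170.9   91.2] 0.36502845901613123 0.37695869500244644 [ 483.4 -170.5]
green [490.6 -76.3  92.9] 0.2691813869548984 0.28787387709431367 [490.3 -76.4]
blue [583.7 -79.5  94.3] 0.08565117611517305 0.0948102062994236 [582.9 -79.4]
white [536.6 400.1] dark [653.9 158.7] amber [442.3 153.9]
white 8.0 12.4
cup 9.0 10.9
bowl 10.0 10.5
dark 8.0 9.9
amber 7.0 8.6
mortar 6.0 5.9
```

```bash
python3 -c "
from bench import arm
print(arm.finish_job(), arm.sense()['time_s'])"
```

```text
the job is handed in; nothing more can be done
the job is handed in; nothing more can be done
```

I put the red, yellow, green and blue jars into pockets one to four, in that order. Each was lowered until I felt the pocket floor and released before I took the next. The job took about 40 s of the 72 s allowed, and I handed it in with the gripper empty and clear.

**Last checks:** All four jars stand upright, within about 5 mm of their pocket centres. Yellow is furthest off, about 5 mm toward the robot, which is roughly the play in the pocket. The white jar and both bottles measured within 1 mm of where they started. The bowl, cup and mortar look unmoved in the pictures.

**What disagreed:**
- **Heights:** The jar tops measured 91–94 mm in their pockets, where 99 mm was expected. The same method also read 3–6 mm low for jars standing on the shelf. I took them as seated, because the floor contact came at the expected height within 1.5 mm.
- **Tilt:** The tool drifted up to about 3.5° out of vertical during the carries, so jars hung up to about 2° off upright in the gripper. They stood straight once released.

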